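# Nest the jar and find which way its cap opens

### The arm

A 6-joint arm with a two-finger parallel gripper is mounted at the origin on the work surface. World frame = base frame: x ahead of the robot, y to its left, z up, the work surface at z = 0. Lengths are in m, angles in degrees, forces in N, time in s.
With the tool pointing down it reaches from about 0.25 to 0.725 m from the base axis. Payload 9.7 kg.
Tool frame: the origin (TCP) lies between the finger pads; the fingertips stand 25 mm ahead of it and the grasp point (between the pads) lies 6 mm ahead of it; z points along the fingers, y is the line along which they close (so a half turn about z gives the same grasp; the last joint's range is limited). The gripper opens to 85 mm and grips with 20 to 120 N. Pads are 22 mm wide; open, the fingers measure 114 mm over their backs; the gripper's body (76 mm by 85 mm) begins 54 mm behind the grasp point. The pads swing forward as they close: fully open they stand 13 mm farther back than shut.
Start: joints at [-71.448, 4.979, 10.078, 95.1, 0, 90], TCP at [0.175, -0.521, 0.256] pointing down, gripper open.
Joint ranges: [-179.16, 179.16], [-48.56, 103.87], [-65.8, 70.77], [-126.05, 130.52], [-82.76, 87.17], [-180, 180]. Speed limits (degrees/s): [127.2, 127.2, 147.25, 180, 180, 180].

### API

Orientations are given as [roll, pitch, yaw] about the fixed x, y, z axes, in that order (R = Rz(yaw) Ry(pitch) Rx(roll)).
In Python, from workcell import bot gives the robot as it stands.
- The arm moves only by the shell command python3 drive.py 'ROWS' [FORCE]. ROWS is rows parted by semicolons, their numbers by spaces, 1 to 5 of them, each of 5 numbers: dx, dy, dz in m, then a turn about the tool's z in degrees, then the finger opening in m; each row is the pose to reach, as a shift and turn from the pose commanded when the command began, along the tool's axes at that moment; what a row does not reach only later rows make up. A row lasts 1/12 s, in which the tool goes at most 0.0417 m and 7.16 degrees, less where a joint would pass 70% of its speed; a pose out of reach is approached as far as the arm can. The fingers move at their own pace and stop on an object; FORCE is the grip in N (left out, the last holds). Time passes only in rows, so rows that do not move let the fingers close. It prints the time, the measured TCP pose, the force, the opening and the grip force at its end.
- bot.get_obs(): the state, without advancing time (a new reading comes with each control period).
- bot.camera(name): name is "scene" or "side" or "wrist"; returns the picture (400x640x3 uint8, blue, green, red); there is no depth.
- bot.camera_info(name): a dict with "mtx" (3x3 intrinsics, pixels), "extrinsics" (4x4, takes a point from camera to world coordinates). Camera axes: x right, y down, z forward; pixel columns grow to the right and rows downward; lengths in m; the calibration is good to about 2 mm. A picture is of the moment at which its call begins: read the wrist's pose just before it. camera_info takes no time and is no camera call; for the wrist camera it gives the pose at the moment of the call.
- bot.job_done(): hands the job in; it is judged then, once.
The state is a dict: "time": time; "q": joint angles; "qd": joint speeds; "joint_efforts": joint torques, N m; "ee_pos": TCP position; "tcp_rot": TCP orientation; "wrist_force": force on the tool from outside, world axes, zero at the start; "torque": the same for the moment, N m; "opening": finger opening in m; "grasp_force": force on a finger pad.
Only numpy, scipy, OpenCV 4.12 (cv2) and the standard library are available. Lean on these libraries where they do the work, as an engineer would, in place of code of your own. Each camera call takes 0.05 s, during which the arm holds its last target. There are 200 camera calls.

### The job

Set the small bamboo box into the square steel bracelet tray, then set the white jar that stands away from the piggy bank into the bamboo box, each fully down, so that the jar cannot spin. Then loosen that jar's cap: nobody remembers which way it turns, so try one way and, if it stops, the other, and lift the cap straight off. Finish while still holding the cap in the gripper at least 3 cm clear above the open jar, leaving the nest seated, and the other jar, the piggy bank and the hanger where they are.

Things in the scene. Friction and masses are not known exactly. Their poses are not given: they have to be found in the camera images.
- tray: stainless steel bracelet tray stuck to the shelf, open on top: outside 76 x 76 mm, 18 mm high; inside 68 x 68 mm, floor 4 mm thick. Origin at the centre of its underside, z up, x and y square to its sides
- bamboo_box: small open bamboo box, loose, 90 g: outside 62 x 62 mm, 40 mm high; inside 52 x 52 mm, walls 5 mm, floor 5 mm. Origin at the centre of its underside, z up, x and y square to its sides. Fits the tray with 3 mm to spare on each side; with both nested, the jar can still turn some 15 degrees in this play before it is held
- jar_a: white square jar, 46 x 46 mm, 76 mm high without its cap (cap_a), 0.3 kg, loose, exactly like the other jar; origin at the centre of its underside, z up, x and y square to its sides. Fits the bamboo box with 3 mm to spare on each side. One jar stands 11 to 14 cm from the piggy bank (centre to centre): leave it; the other, over 18 cm away, is the one to open
- jar_b: white square jar, 46 x 46 mm, 76 mm high without its cap (cap_b), 0.3 kg, loose, exactly like the other jar; origin at the centre of its underside, z up, x and y square to its sides. Fits the bamboo box with 3 mm to spare on each side. One jar stands 11 to 14 cm from the piggy bank (centre to centre): leave it; the other, over 18 cm away, is the one to open
- cap_a: cap of jar_a: round ribbed aluminium, 42 mm across, 16 mm high; origin at the centre of its lower rim, which rests on the jar's top; z up, x through the raised bar on top. A stem with crossbar reaches 12 mm below the rim into the jar. Still locked, it lifts the jar with it; a jar standing free turns with its cap. Opening direction unknown, may differ from cap_b; lock as told under cap_b
- cap_b: cap of jar_b: round ribbed aluminium, 42 mm across, 16 mm high; origin at the centre of its lower rim, which rests on the jar's top; z up, x through the raised bar on top. Lock of both caps: turned about 65 degrees its own opening way it meets a stop, and lifts straight off within 8 degrees of there; the other way it stops after about 7. It turns easily between stops. Opening direction not visible
- piggy_bank: red ceramic piggy bank, 120 mm long, 92 mm wide, 110 mm high, loose; origin on the shelf under its middle, snout to its -x. Leave alone
- hanger: black clip hanger lying flat, bar 320 mm long along its y, hook reaching 93 mm to its +x, 17 mm high; origin under the middle of the bar. Leave alone

How it is judged:
By the outcome, as a careful person would: the job done as asked, in the order asked, and still so for the second after the job is handed in, while the arm keeps its last pose, push and grip.
It also fails if it takes over 67 s, if anything falls off the work surface, if the arm or the gripper's body presses on something with over 40 N, if the wrist force passes 120 N, or if a joint passes its speed limit or range.

## Working session

There is one attempt and no reset: what is moved stays moved. The work goes in short steps, Python scripts to look and compute and a shell command to move; the robot and the scene stay as the last step left them, time stands still between calls to the robot, and variables do not carry over. Pictures are saved under pics/ and viewed, at most 10 in all, crops included, and the job is handed in when it is done.

```bash
ls; mkdir -p pics; python3 - <<'E'
from workcell import bot
import cv2
o=bot.get_obs(); print({k:o[k] for k in('time','ee_pos','tcp_rot','opening','wrist_force')})
for n in("scene","side","wrist"):
    cv2.imwrite(f"pics/{n}0.png",bot.camera(n)); i=bot.camera_info(n); print(n,i["mtx"],i["extrinsics"])
E
```

```text
drive.py
pics
workcell.py
{'time': 0.0, 'ee_pos': array([ 0.17492161, -0.52122814,  0.25556123]), 'tcp_rot': array([-1.79921680e+02, -6.64475093e-04,  1.85514559e+01]), 'opening': 0.08541446607288873, 'wrist_force': array([-0.25037995, -0.15052498,  0.66183208])}
scene [[483.74586367   0.         318.58161075]
 [  0.         483.74586367 201.68698576]
 [  0.           0.           1.        ]] [[ 0.39263782  0.7737836  -0.497086    1.14206706]
 [ 0.91967912 -0.32735197  0.21686634 -0.1479305 ]
 [ 0.00508554 -0.54230954 -0.84016338  0.99276276]
 [ 0.          0.          0.          1.        ]]
side [[383.79588744   0.         326.25789712]
 [  0.         383.79588744 195.42008522]
 [  0.           0.           1.        ]] [[-0.89936839 -0.27242187  0.34193981  0.2580352 ]
 [-0.43712332  0.57414897 -0.69229774  0.77342665]
 [-0.00772734 -0.77210057 -0.63545338  0.71792212]
 [ 0.          0.          0.          1.        ]]
wrist [[300.11184621   0.         317.99343802]
 [  0.         300.11184621 203.36898538]
 [  0.           0.           1.        ]] [[ 0.31805859 -0.89579052 -0.31048041  0.25410978]
 [-0.94806736 -0.30143362 -0.10151876 -0.49537134]
 [-0.00264969  0.32664526 -0.9451433   0.37361936]
 [ 0.          0.          0.          1.        ]]
```

View pics/scene0.png

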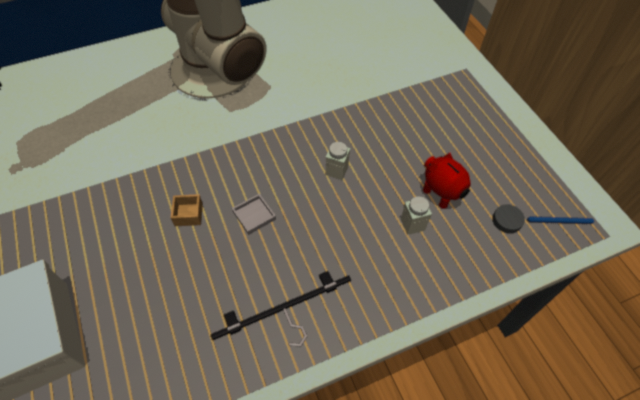

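View pics/side0.png

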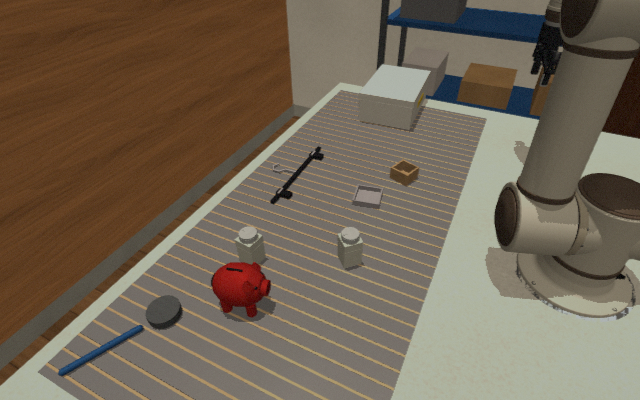

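The scene view shows the box at about (186,210), the tray at (254,213), the target jar at (338,160) and the other jar at (417,213). In the side view the same things are at (404,172), (368,197), (349,247) and (250,245). I'll zoom in on both.

```bash
cat > h.py <<'E'
import numpy as np, cv2
from workcell import bot
def ray(info,p):
    K,T=np.array(info["mtx"]),np.array(info["extrinsics"])
    return T[:3,3],T[:3,:3]@np.linalg.inv(K)@np.array([p[0],p[1],1.])
def onplane(info,p,z):
    o,d=ray(info,p); return o+d*(z-o[2])/d[2]
def tri(i1,p1,i2,p2):
    P=[np.array(i["mtx"])@np.linalg.inv(np.array(i["extrinsics"]))[:3] for i in(i1,i2)]
    X=cv2.triangulatePoints(P[0],P[1],np.array(p1,float),np.array(p2,float))[:,0]; return X[:3]/X[3]
def proj(info,X):
    c=np.linalg.inv(np.array(info["extrinsics"]))@np.r_[X,1]; u=np.array(info["mtx"])@c[:3]; return u[:2]/u[2]
E
python3 - <<'E'
import cv2,numpy as np
s=cv2.imread('pics/scene0.png');d=cv2.imread('pics/side0.png')
def t(im,x,y):
    c=cv2.resize(im[y:y+40,x:x+53],(400,300),interpolation=cv2.INTER_CUBIC)
    cv2.putText(c,f"{x},{y} x7.5",(5,12),0,.4,(255,255,255));return c
def m(l): return np.vstack([np.hstack(l[:2]),np.hstack(l[2:])])
cv2.imwrite('pics/m1.png',m([t(s,160,190),t(s,228,193),t(d,378,152),t(d,342,177)]))
E
```

```text
(no output)
```

View pics/m1.png

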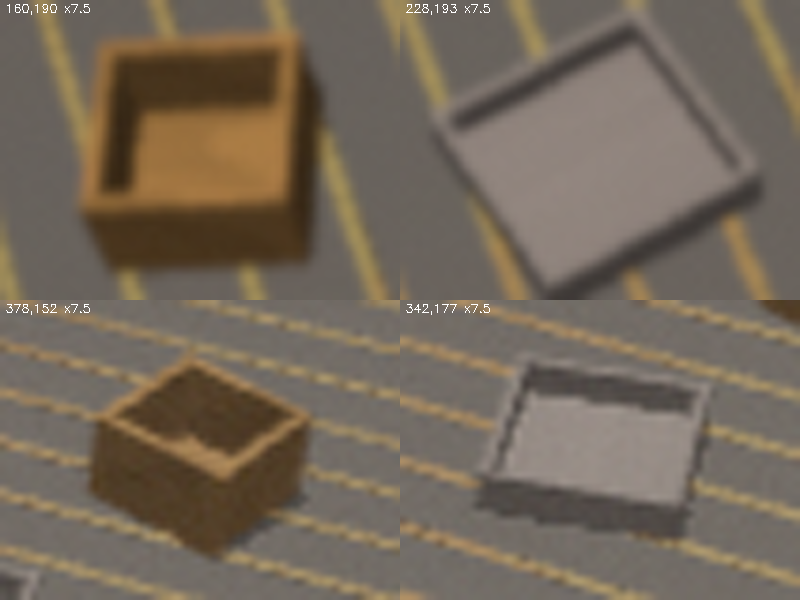

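```bash
cat >> h.py <<'E'
from scipy.optimize import least_squares
def sqfit(views,side,z0):
    """views: list of (info, 4 corner px in cyclic order); -> x,y,z,yaw of the square's centre, rms px"""
    c0=onplane(views[0][0],np.mean(views[0][1],0),z0)
    best=None
    def corners(p):
        a=np.radians(p[3]+45+90*np.arange(4)); r=side/2**.5
        return np.c_[p[0]+r*np.cos(a),p[1]+r*np.sin(a),np.full(4,p[2])]
    def res(p):
        C=corners(p); out=[]
        for i,px in views:
            q=np.array([proj(i,c) for c in C]); px=np.array(px,float)
            out.append(min((px[idx]-q for idx in [np.roll(np.arange(4)[::s],k) for s in(1,-1) for k in range(4)]),key=lambda e:(e**2).sum()).ravel())
        return np.concatenate(out)
    for y in(0,22,45,67):
        f=least_squares(res,[c0[0],c0[1],z0,y])
        if best is None or f.cost<best.cost: best=f
    p=best.x; p[3]=(p[3]+45)%90-45
    return p, np.sqrt(np.mean(best.fun**2))
E
python3 - <<'E'
from h import *
S,D,W=[bot.camera_info(n) for n in("scene","side","wrist")]
f=lambda l,x,y:[((a+.0)/7.5+x-.43,(b+.0)/7.5+y-.43) for a,b in l]
bs=f([(103,43),(300,35),(297,208),(83,208)],160,190);bd=f([(193,55),(308,117),(228,178),(100,118)],378,152)
ts=f([(237,10),(357,178),(145,287),(38,120)],228,193);td=f([(125,57),(310,85),(288,205),(82,175)],342,177)
print('box',sqfit([(S,bs),(D,bd)],.062,.04));print('tray',sqfit([(S,ts),(D,td)],.076,.018))
for n,a,b in(('jar',(338,149),(349.5,232)),('other',(419,203),(249.5,232))): print(n,tri(S,a,D,b))
print('pig',onplane(S,(447,180),.06))
s=cv2.imread('pics/scene0.png');d=cv2.imread('pics/side0.png')
def t(im,x,y):
    c=cv2.resize(im[y:y+60,x:x+60],(400,400),interpolation=cv2.INTER_CUBIC)
    cv2.putText(c,f"{x},{y} x6.667",(5,12),0,.4,(255,255,255));return c
cv2.imwrite('pics/m2.png',np.hstack([t(s,308,130),t(d,320,220)]))
E
```

```text
box (array([  0.46637377,  -0.19182713,   0.03801531, -19.14868968]), np.float64(0.5490524185608985))
tray (array([ 0.52999499, -0.049745  ,  0.01529526, 10.65286178]), np.float64(0.5137477609466741))
jar [0.48899692 0.18640534 0.0909227 ]
other [0.69807305 0.28757247 0.091689  ]
pig [0.65244612 0.3968231  0.06      ]
```

View pics/m2.png

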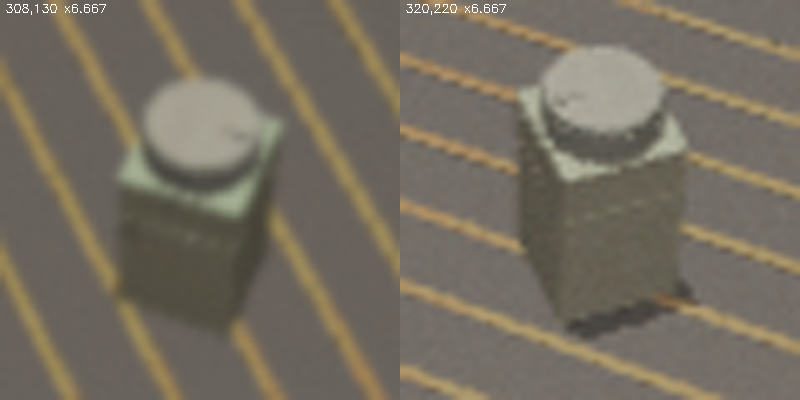

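Both zooms agree with the stated sizes. The box top measured 38 mm, the tray rim 15 mm and the cap top 91 mm. The target jar is 27 cm from the pig and the other is 12 cm away. Next I compute the jar's yaw and the move to above the box.

```bash
cat >> h.py <<'E'
def go(x,y,z,yaw):
    o=bot.get_obs(); p=o["ee_pos"]; a=np.radians(o["tcp_rot"][2]); d=np.array([x,y,z])-p
    t=-((yaw-o["tcp_rot"][2]+180)%360-180)
    s=[d[0]*np.cos(a)+d[1]*np.sin(a), d[0]*np.sin(a)-d[1]*np.cos(a), -d[2]]
    n=max(np.linalg.norm(s)/.0417,abs(t)/7.16)
    print("shift",np.round(s,4),"turn",round(t,2),"rows",round(n,1),"q",np.round(o["q"],1))
E
python3 - <<'E'
from h import *
S,D=[bot.camera_info(n) for n in("scene","side")]
f=lambda l,x,y:np.array([(a/6.667+x-.43,b/6.667+y-.43) for a,b in l])
a=f([(118,178),(240,215),(285,122)],308,130); b=f([(118,95),(172,180),(287,148)],320,220)
for i,v in((S,a),(D,b)):
    P=np.array([onplane(i,p,.076) for p in v]); e1=P[0]-P[1]; e2=P[2]-P[1]
    print((P[0]+P[2])/2,[(np.linalg.norm(e),np.degrees(np.arctan2(e[1],e[0]))%90) for e in(e1,e2)])
go(.466,-.192,.2,70.85)
E
```

```text
[0.48651216 0.18769374 0.076     ] [(np.float64(0.04654377088114011), np.float64(46.00776245809172)), (np.float64(0.046190908634759914), np.float64(44.46986878980704))]
[0.48658239 0.1896314  0.076     ] [(np.float64(0.04421729634421855), np.float64(49.14533061099532)), (np.float64(0.04268588130012447), np.float64(45.9462122772953))]
shift [ 0.3807 -0.2195  0.0558] turn -52.3 rows 10.6 q [-71.4   5.   10.   95.1  -0.   90. ]
```

```bash
python3 drive.py '0.035 -0.02 0.005 0 0.085;0.07 -0.04 0.01 0 0.085;0.105 -0.06 0.015 0 0.085;0.14 -0.08 0.02 0 0.085;0.175 -0.1 0.025 0 0.085'
python3 drive.py '0.035 -0.02 0.005 0 0.085;0.07 -0.04 0.01 0 0.085;0.105 -0.06 0.015 0 0.085;0.14 -0.08 0.02 0 0.085;0.175 -0.1 0.025 0 0.085'
python3 -c "
from h import *
go(.466,-.192,.2,70.85)"
```

```text
time: 0.57
ee_pos: [0.3098, -0.3694, 0.2309]
tcp_rot: [-180.0, 0.0, 18.5]
wrist_force: [0.5, -0.8, -0.2]
opening: 0.085
grasp_force: 0.0
time: 0.98
ee_pos: [0.4441, -0.2186, 0.206]
tcp_rot: [180.0, -0.0, 18.6]
wrist_force: [0.6, -0.7, 0.1]
opening: 0.0849
grasp_force: 0.0
shift [ 0.0293 -0.0183  0.006 ] turn -52.3 rows 7.3 q [-26.2  -3.3  -3.9  89.4  -0.  135.2]
```

```bash
python3 drive.py '0.015 -0.009 0.003 -7 0.085;0.029 -0.018 0.006 -14 0.085;0.029 -0.018 0.006 -21 0.085;0.029 -0.018 0.006 -28 0.085;0.029 -0.018 0.006 -35 0.085'
python3 drive.py '0 0 0 -7 0.085;0 0 0 -14 0.085;0 0 0 -17.3 0.085;0 0 0 -17.3 0.085'
python3 - <<'E'
from h import *
import pickle
i=bot.camera_info("wrist"); im=bot.camera("wrist"); pickle.dump(i,open('w1.pkl','wb'))
cv2.imwrite('pics/w1.png',im); go(.466,-.192,.2,70.85)
for X in([.4664,-.1918,.04],[.53,-.0497,.018]): print(proj(i,X))
E
```

```text
time: 1.4
ee_pos: [0.465, -0.1936, 0.1999]
tcp_rot: [-180.0, 0.0, 54.0]
wrist_force: [-0.4, 0.1, -0.3]
opening: 0.085
grasp_force: 0.0
time: 1.73
ee_pos: [0.4649, -0.1941, 0.2]
tcp_rot: [-180.0, -0.0, 71.0]
wrist_force: [-0.5, -0.0, 0.1]
opening: 0.0848
grasp_force: 0.0
shift [0.0024 0.0004 0.0001] turn -0.07 rows 0.1 q [-22.7  -2.1  -3.4  88.8  -0.   86.6]
[319.6341754 188.6155885]
[335.91850181   8.97507842]
```

View pics/w1.png

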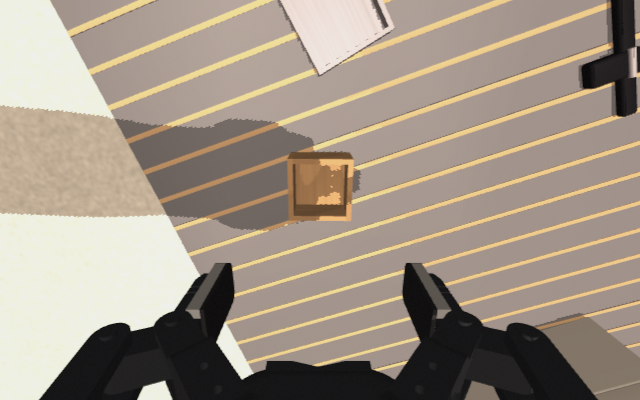

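The wrist view shows the box rim centred near (320,190), against a predicted (320,189), square to the image. So the box pose holds to about 1.5 mm. I descend until the TCP is 40 mm above the shelf and grip.

```bash
python3 drive.py '0.001 0 0.04 0 0.085;0.001 0 0.08 0 0.085;0.001 0 0.115 0 0.085;0.001 0 0.145 0 0.085;0.001 0 0.16 0 0.085' 
python3 drive.py '0 0 0 0 0.085;0 0 0 0 0.05;0 0 0 0 0.05;0 0 0 0 0.05;0 0 0 0 0.05' 30
python3 drive.py '0 0 0 0 0.05;0 0 0 0 0.05;0 0 0 0 0.05' 30
```

```text
time: 2.2
ee_pos: [0.4633, -0.1924, 0.0361]
tcp_rot: [-179.7, -0.0, 70.7]
wrist_force: [-0.7, -0.9, -0.3]
opening: 0.0853
grasp_force: 0.0
time: 2.62
ee_pos: [0.4663, -0.1937, 0.0421]
tcp_rot: [179.8, 0.0, 70.8]
wrist_force: [-1.2, -0.7, 5.1]
opening: 0.0612
grasp_force: 34.2
time: 2.87
ee_pos: [0.4663, -0.1936, 0.0421]
tcp_rot: [179.8, 0.0, 70.8]
wrist_force: [-0.0, 0.1, 7.0]
opening: 0.0615
grasp_force: 34.4
```

```bash
python3 drive.py '0 0 -0.03 0 0.05;0 0 -0.06 0 0.05;0 0 -0.06 0 0.05'
python3 -c "
from h import *
go(.530,-.0497,.102,100.65)"
```

```text
time: 3.12
ee_pos: [0.4676, -0.1942, 0.1065]
tcp_rot: [179.5, 0.0, 70.8]
wrist_force: [0.5, 0.1, -0.3]
opening: 0.0617
grasp_force: 33.7
shift [0.157  0.0115 0.0045] turn -29.82 rows 4.2 q [-22.6  -1.7 -13.3  77.9   0.   86.6]
```

```bash
python3 drive.py '0.035 0.003 0 -6 0.05;0.07 0.005 0 -12 0.05;0.105 0.008 0 -18 0.05;0.14 0.01 0 -24 0.05;0.157 0.0115 0 -29.8 0.05'
python3 drive.py '0 0 0 0 0.05;0 0 0 0 0.05'
python3 - <<'E'
from h import *
import pickle
i=bot.camera_info("wrist"); im=bot.camera("wrist"); pickle.dump(i,open('w2.pkl','wb'))
S=bot.camera("scene")
go(.530,-.0497,.102,100.65); print(bot.get_obs()["ee_pos"])
c=cv2.resize(im[90:290,187:453],(798,600),interpolation=cv2.INTER_CUBIC)
cv2.imwrite('pics/w2.png',c)
for z in(.018,):
  for sx,sy in((1,1),(1,-1),(-1,-1),(-1,1)):
    a=np.radians(10.65);p=np.array([.53,-.0497])+.038*np.array([sx*np.cos(a)-sy*np.sin(a),sx*np.sin(a)+sy*np.cos(a)])
    print((proj(i,[*p,z])-[187,90])*3)
E
```

```text
time: 3.53
ee_pos: [0.5288, -0.0457, 0.1007]
tcp_rot: [179.9, -0.0, 101.0]
wrist_force: [-0.1, -0.1, -0.2]
opening: 0.0611
grasp_force: 33.6
time: 3.7
ee_pos: [0.5279, -0.0479, 0.1004]
tcp_rot: [180.0, 0.0, 100.7]
wrist_force: [-0.7, -0.8, -1.3]
opening: 0.0609
grasp_force: 33.6
shift [-0.001   0.0024 -0.0016] turn -0.11 rows 0.1 q [ -5.3   2.1 -10.2  77.7  -0.   74.1]
[ 0.52744545 -0.04911231  0.10035955]
[571.79167506 252.84765593]
[552.34558605 544.13880212]
[254.27921041 543.86859705]
[237.79483346 252.57604214]
```

View pics/w2.png

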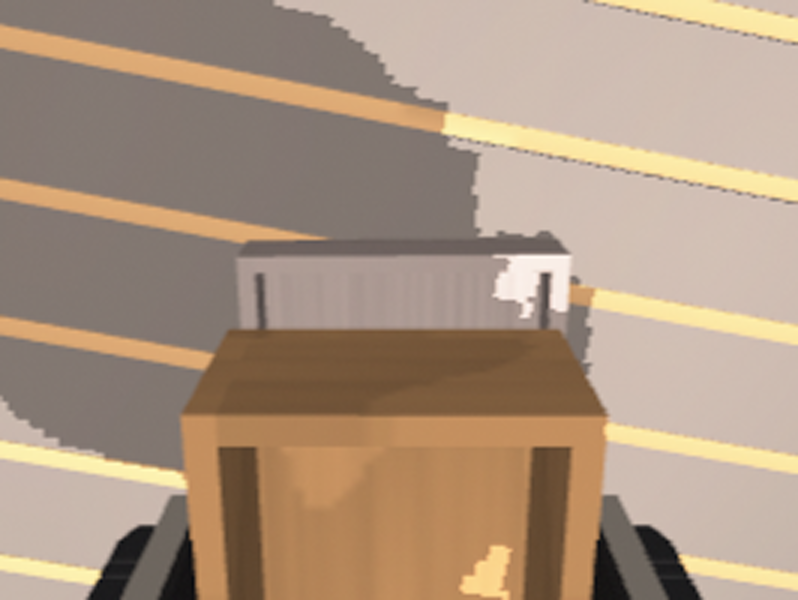

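The wrist view shows the tray's far rim corners at (238,256) and (571,254) in the crop, within 1 px of the prediction. The box's front bottom edge runs from (229,331) to (562,331), parallel to the tray. Now I work out the box's offset from the tray.

```bash
python3 - <<'E'
from h import *
import pickle
i=pickle.load(open('w2.pkl','rb')); a=np.radians(100.65); ux=np.array([np.cos(a),np.sin(a)]); uy=np.array([np.sin(a),-np.cos(a)])
f=lambda u,v,z:onplane(i,(u/3+187-.33,v/3+90-.33),z)[:2]
t=np.array([.53,-.0497]);p=bot.get_obs()["ee_pos"]
zb=p[2]-.042
for l,r,z,h in(((238,256),(571,254),.018,.038),((229,331),(562,331),zb,.031),((184,413),(607,413),zb+.04,.031)):
    L,R=f(*l,z),f(*r,z); c=(L+R)/2-ux*h; d=R-L
    print("width",np.linalg.norm(d),"centre",c,"rel tray",(c-t)@ux,(c-t)@uy,"ang",np.degrees(np.arctan2(d[1],d[0])))
print((p[:2]-t)@ux,(p[:2]-t)@uy,p)
E
```

```text
width 0.07580908890273504 centre [ 0.52975471 -0.05005421] rel tray -0.00030277263259711877 -0.00030652908492013705 ang 11.050020539232085
width 0.06227710898850445 centre [ 0.52732446 -0.04833691] rel tray 0.0018340736687899439 -0.002377544374809982 ang 10.700573174095386
width 0.06122219913542248 centre [ 0.52714358 -0.04761487] rel tray 0.002577099931411424 -0.002421862271213387 ang 10.703836578954494
0.0010496738369070327 -0.0024019403486131327 [ 0.52744545 -0.04911231  0.10035955]
```

```bash
python3 drive.py '-0.0025 0.0021 0 0 0.05;-0.0025 0.0021 0.015 0 0.05;-0.0025 0.0021 0.03 0 0.05;-0.0025 0.0021 0.03 0 0.05'
python3 drive.py '0 0 0.008 0 0.05;0 0 0.014 0 0.05;0 0 0.02 0 0.05;0 0 0.022 0 0.05;0 0 0.022 0 0.05'
python3 -c "
from h import *
go(.530,-.0497,.046,100.65)"
```

```text
time: 4.13
ee_pos: [0.5287, -0.0517, 0.0677]
tcp_rot: [-179.8, -0.1, 100.5]
wrist_force: [-0.4, 1.1, -1.3]
opening: 0.0615
grasp_force: 33.5
time: 4.55
ee_pos: [0.5299, -0.0508, 0.0478]
tcp_rot: [-180.0, -0.0, 100.6]
wrist_force: [-0.7, -0.5, -1.5]
opening: 0.0613
grasp_force: 33.6
shift [0.0011 0.0003 0.0018] turn -0.01 rows 0.1 q [ -5.5   3.9 -14.3  71.9  -0.   73.9]
```

```bash
python3 drive.py '0 0 0.001 0 0.05;0 0 0.002 0 0.05;0 0 0.002 0 0.05'
python3 drive.py '0 0 0 0 0.085;0 0 0 0 0.085;0 0 0 0 0.085;0 0 -0.03 0 0.085;0 0 -0.07 0 0.085'
python3 drive.py '0 0 -0.04 0 0.085;0 0 -0.08 0 0.085;0 0 -0.08 0 0.085'
python3 - <<'E'
from h import *
import pickle
i=bot.camera_info("wrist"); im=bot.camera("wrist"); pickle.dump(i,open('w3.pkl','wb'))
cv2.imwrite('pics/w3.png',cv2.resize(im[120:270,220:420],(800,600),interpolation=cv2.INTER_CUBIC))
go(.4865,.1885,.2,46+90)
go(.4865,.1885,.2,46)
E
```

```text
time: 4.8
ee_pos: [0.5303, -0.0507, 0.0464]
tcp_rot: [180.0, 0.0, 100.7]
wrist_force: [-0.0, 0.1, -1.3]
opening: 0.0612
grasp_force: 33.6
time: 5.22
ee_pos: [0.5281, -0.0505, 0.1139]
tcp_rot: [-179.6, -0.1, 100.7]
wrist_force: [0.4, -0.2, 0.4]
opening: 0.0849
grasp_force: 0.0
time: 5.47
ee_pos: [0.5324, -0.051, 0.2049]
tcp_rot: [179.4, 0.2, 100.7]
wrist_force: [0.8, -0.3, 0.6]
opening: 0.0855
grasp_force: 0.0
shift [ 0.2437 -0.0004  0.0012] turn -35.35 rows 5.8 q [-5.5  1.6  0.4 88.4  0.  73.9]
shift [ 0.2437 -0.0004  0.0012] turn 54.65 rows 7.6 q [-5.5  1.6  0.4 88.4  0.  73.9]
```

View pics/w3.png

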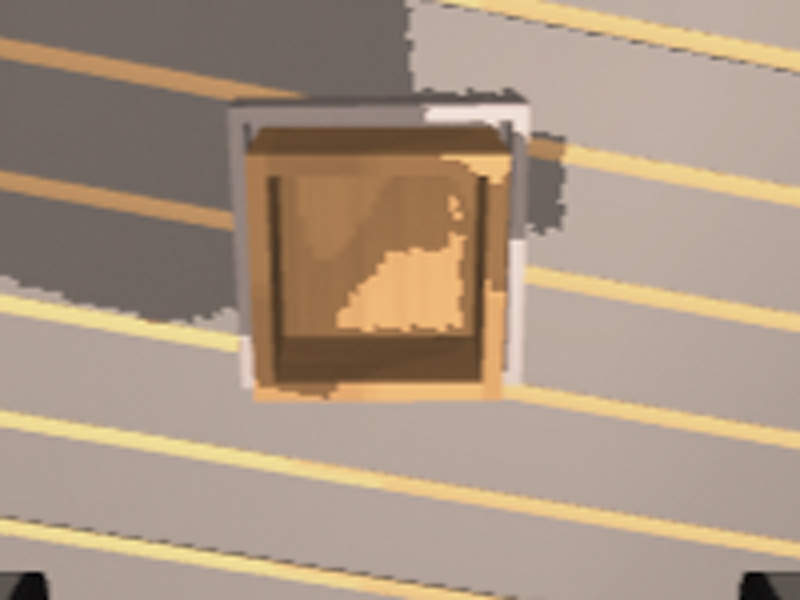

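The box sits square inside the tray rim, with its corners near (247,154), (511,155), (502,400) and (256,400) in the crop. I fit its pose next and go over the jar.

```bash
python3 - <<'E'
from h import *
import pickle
i=pickle.load(open('w3.pkl','rb'))
px=[(u/4+220-.38,v/4+120-.38) for u,v in((247,154),(512,155),(502,400),(256,400))]
print(sqfit([(i,px)],.062,.044))
E
python3 drive.py '0.04 0 0 -7 0.085;0.08 0 0 -14 0.085;0.12 0 0 -21 0.085;0.16 0 0 -28 0.085;0.2 0 0 -35 0.085'
python3 -c "
from h import *
go(.4865,.1885,.2,136)"
```

```text
(array([ 0.52964274, -0.05077275,  0.0428923 , 10.33410532]), np.float64(0.061884533854621254))
time: 5.93
ee_pos: [0.4922, 0.1473, 0.1954]
tcp_rot: [-180.0, -0.0, 136.0]
wrist_force: [0.5, -0.5, 1.0]
opening: 0.0849
grasp_force: 0.0
shift [ 0.0327  0.0256 -0.0046] turn -0.03 rows 1.0 q [16.7 -0.8 -2.6 88.2  0.  60.7]
```

The box fit gives the rim at 43 mm, against 44 mm when seated, so it is down. Now over the jar for a wrist look.

```bash
python3 drive.py '0.033 0.025 -0.02 0 0.085;0.033 0.025 -0.02 0 0.085;0.033 0.025 -0.02 0 0.085'
python3 - <<'E'
from h import *
import pickle
i=bot.camera_info("wrist"); im=bot.camera("wrist"); pickle.dump(i,open('w4.pkl','wb'))
cv2.imwrite('pics/w4.png',cv2.resize(im[120:270,220:420],(800,600),interpolation=cv2.INTER_CUBIC))
print((proj(i,[.4865,.1885,.076])-[220,120])*4,(proj(i,[.4865,.1885,.092])-[220,120])*4,bot.get_obs()["ee_pos"])
E
```

```text
time: 6.18
ee_pos: [0.4867, 0.1888, 0.2164]
tcp_rot: [180.0, 0.0, 135.9]
wrist_force: [0.3, -0.3, 0.3]
opening: 0.0851
grasp_force: 0.0
[394.23238599 314.90565799] [394.42393393 338.13214473] [0.48682141 0.18739376 0.21573555]
```

View pics/w4.png

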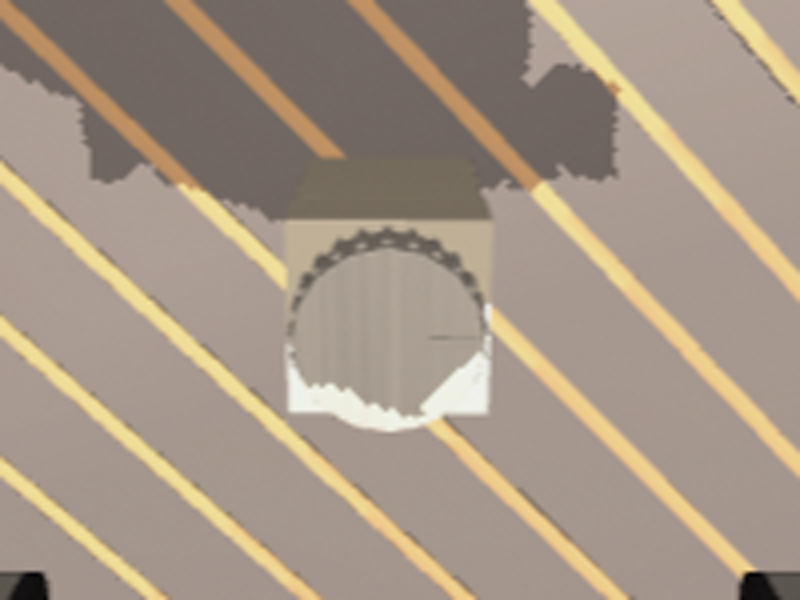

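The wrist view shows the jar's top corners at (285,220), (493,218), (489,413) and (288,412) in the crop, with the cap centred near (388,338).

```bash
python3 - <<'E'
from h import *
import pickle
i=pickle.load(open('w4.pkl','rb'))
px=[(u/4+220-.38,v/4+120-.38) for u,v in((285,219),(494,218),(490,413),(287,413))]
p,r=sqfit([(i,px)],.046,.076);print(p,r)
go(p[0],p[1],.066,p[3]+180 if p[3]<0 else p[3]+90)
E
```

```text
[  0.48522083   0.18762932   0.07842743 -44.27122772] 0.2767915008605093
shift [ 0.0013 -0.0009  0.1497] turn 0.03 rows 3.6 q [21.1  0.5  0.9 90.5 -0.  65.3]
```

```bash
python3 drive.py '0.001 -0.001 0.04 0 0.085;0.001 -0.001 0.075 0 0.085;0.001 -0.001 0.11 0 0.085;0.001 -0.001 0.135 0 0.085;0.001 -0.001 0.149 0 0.085'
python3 drive.py '0 0 0 0 0.085;0 0 0 0 0.03;0 0 0 0 0.03;0 0 0 0 0.03;0 0 0 0 0.03' 45
python3 drive.py '0 0 0 0 0.03;0 0 0 0 0.03;0 0 0 0 0.03' 45
```

```text
time: 6.65
ee_pos: [0.4839, 0.1843, 0.0626]
tcp_rot: [-179.7, -0.1, 135.5]
wrist_force: [-0.8, 0.1, 0.1]
opening: 0.0848
grasp_force: 0.0
time: 7.07
ee_pos: [0.4865, 0.1867, 0.0689]
tcp_rot: [179.9, 0.1, 135.6]
wrist_force: [0.1, -0.8, 3.5]
opening: 0.0453
grasp_force: 45.9
time: 7.32
ee_pos: [0.4865, 0.1868, 0.0689]
tcp_rot: [179.9, 0.1, 135.6]
wrist_force: [-0.1, -2.1, 6.9]
opening: 0.0457
grasp_force: 46.5
```

```bash
python3 drive.py '0 0 -0.035 0 0.03;0 0 -0.065 0 0.03;0 0 -0.085 0 0.03;0 0 -0.085 0 0.03'
python3 -c "
from h import *
go(.5296,-.0505,.155,100.5)"
```

```text
time: 7.65
ee_pos: [0.4873, 0.1874, 0.1571]
tcp_rot: [179.7, 0.2, 135.7]
wrist_force: [0.2, 0.3, -2.1]
opening: 0.045
grasp_force: 49.1
shift [-0.1966 -0.1406  0.0021] turn 35.16 rows 5.8 q [21.  -0.  -6.1 83.6  0.  65.4]
```

```bash
python3 drive.py '-0.033 -0.023 0 6 0.03;-0.066 -0.047 0 12 0.03;-0.099 -0.07 0 18 0.03;-0.132 -0.094 0 24 0.03;-0.165 -0.118 0 30 0.03'
python3 -c "
from h import *
go(.5296,-.0505,.155,100.5)"
```

```text
time: 8.07
ee_pos: [0.5207, -0.0146, 0.151]
tcp_rot: [-179.9, -0.0, 105.4]
wrist_force: [1.4, 0.2, -2.6]
opening: 0.0454
grasp_force: 48.9
shift [-0.0369 -0.001  -0.004 ] turn 4.9 rows 0.9 q [-1.6  0.3 -6.4 83.4  0.  73. ]
```

```bash
python3 drive.py '-0.02 -0.001 0 3 0.03;-0.037 -0.001 0 5 0.03;-0.037 -0.001 0 5 0.03;-0.037 -0.001 0 5 0.03'
python3 - <<'E'
from h import *
import pickle
i=bot.camera_info("wrist"); im=bot.camera("wrist"); pickle.dump(i,open('w5.pkl','wb'))
cv2.imwrite('pics/w5.png',cv2.resize(im[120:345,170:470],(800,600),interpolation=cv2.INTER_CUBIC))
s=bot.camera("scene"); d=bot.camera("side"); cv2.imwrite('pics/s5.png',s); cv2.imwrite('pics/d5.png',d)
go(.5296,-.0505,.155,100.5);print(bot.get_obs()["ee_pos"])
E
```

```text
time: 8.4
ee_pos: [0.5298, -0.0495, 0.1509]
tcp_rot: [-179.9, -0.0, 100.6]
wrist_force: [0.4, -0.8, -3.0]
opening: 0.0456
grasp_force: 48.9
shift [-0.0024 -0.0007 -0.0033] turn 0.24 rows 0.1 q [-5.2  1.8 -4.9 83.4  0.  74.1]
[ 0.52984308 -0.0480143   0.15171756]
```

View pics/w5.png

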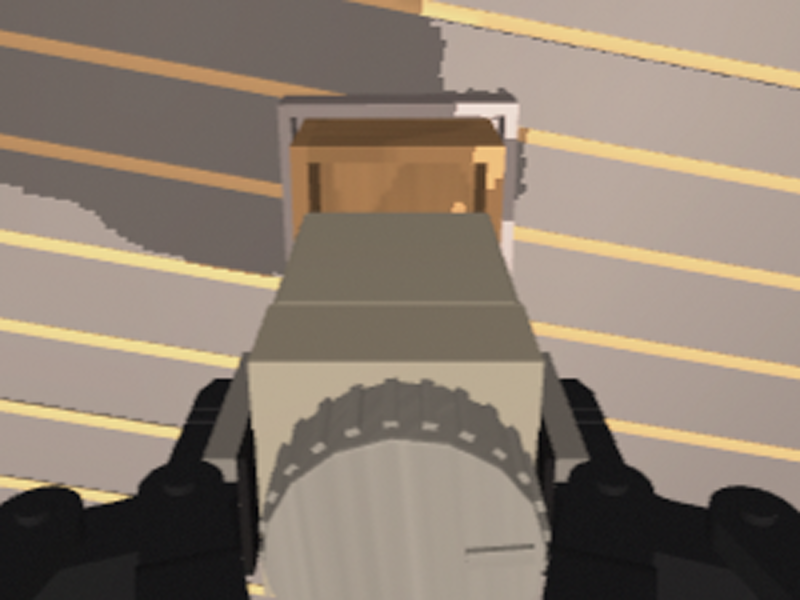

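The wrist view shows the jar's front bottom edge at (303,213)–(489,213) and the box's front rim edge at (291,147)–(505,147) in the crop.

```bash
python3 - <<'E'
from h import *
import pickle
i=pickle.load(open('w5.pkl','rb')); a=np.radians(100.6); ux=np.array([np.cos(a),np.sin(a)]); uy=np.array([np.sin(a),-np.cos(a)])
k=8/3;f=lambda u,v,z:onplane(i,(u/k+170-.31,v/k+120-.31),z)[:2]
t=np.array([.5296,-.0505]);zb=.1517-.069
for l,r,z,h in(((291,147),(505,147),.044,.031),((303,213),(489,213),zb,.023),((248,361),(545,361),zb+.076,.023)):
    L,R=f(*l,z),f(*r,z); c=(L+R)/2-ux*h; d=R-L
    print("width",np.linalg.norm(d),"rel",(c-t)@ux,(c-t)@uy,"ang",np.degrees(np.arctan2(d[1],d[0])))
E
```

```text
width 0.06155623474114974 rel -0.00043662217460890135 -7.220691960779124e-05 ang 10.614042319547828
width 0.045541361612210264 rel 0.00029383956412618983 -0.0005758213242999648 ang 10.626288284869885
width 0.045931688966009215 rel 0.0011678431911323157 -0.0003674821770456224 ang 10.656422156106883
```

```bash
python3 drive.py '-0.001 0.0004 0.015 0 0.03;-0.001 0.0004 0.03 0 0.03;-0.001 0.0004 0.036 0 0.03;-0.001 0.0004 0.036 0 0.03'
python3 drive.py '0 0 0.008 0 0.03;0 0 0.016 0 0.03;0 0 0.024 0 0.03;0 0 0.03 0 0.03;0 0 0.03 0 0.03'
python3 drive.py '0 0 0.002 0 0.03;0 0 0.004 0 0.03;0 0 0.006 0 0.03;0 0 0.006 0 0.03'
```

```text
time: 8.88
ee_pos: [0.5298, -0.0488, 0.1146]
tcp_rot: [-179.8, -0.0, 100.7]
wrist_force: [0.1, 0.2, -3.5]
opening: 0.0452
grasp_force: 48.8
time: 9.3
ee_pos: [0.53, -0.0497, 0.0846]
tcp_rot: [-179.9, -0.0, 100.7]
wrist_force: [0.3, 0.6, -3.7]
opening: 0.0453
grasp_force: 48.9
time: 9.63
ee_pos: [0.5307, -0.0498, 0.0801]
tcp_rot: [-180.0, -0.0, 100.6]
wrist_force: [0.4, 0.0, -3.4]
opening: 0.0454
grasp_force: 48.9
```

```bash
python3 drive.py '0 0 0.001 0 0.03;0 0 0.002 0 0.03;0 0 0.003 0 0.03;0 0 0.003 0 0.03'
```

```text
time: 9.97
ee_pos: [0.5309, -0.0498, 0.0779]
tcp_rot: [180.0, 0.0, 100.7]
wrist_force: [-0.6, 0.4, 1.2]
opening: 0.0453
grasp_force: 49.5
```

Contact came at TCP 78 mm, as expected for a seated jar. I release and rise to cap height with the TCP at 110 mm.

```bash
python3 drive.py '0 0 0 0 0.085;0 0 0 0 0.085;0 0 0 0 0.085;0 0 0 0 0.085'
python3 drive.py '0 0 -0.016 0 0.085;0 0 -0.032 0 0.085;0 0 -0.032 0 0.085;0 0 -0.032 0 0.085'
python3 - <<'E'
from h import *
import pickle
i=bot.camera_info("wrist"); im=bot.camera("wrist"); pickle.dump(i,open('w6.pkl','wb'))
cv2.imwrite('pics/w6.png',cv2.resize(im[120:400,133:507],(800,600),interpolation=cv2.INTER_CUBIC))
o=bot.get_obs();print(o["ee_pos"],o["torque"],o["q"])
E
```

```text
time: 10.3
ee_pos: [0.5309, -0.0498, 0.0774]
tcp_rot: [180.0, 0.0, 100.7]
wrist_force: [0.5, -1.3, -0.0]
opening: 0.0854
grasp_force: 0.0
time: 10.63
ee_pos: [0.5313, -0.0499, 0.1099]
tcp_rot: [179.9, 0.0, 100.6]
wrist_force: [0.6, 0.1, 0.2]
opening: 0.085
grasp_force: 0.0
[ 0.53083557 -0.04977535  0.10898339] [0.00534782 0.04634596 0.04686326] [-5.35735887e+00  2.35611153e+00 -8.96663800e+00  7.86625836e+01
  1.05785788e-03  7.39884987e+01]
```

View pics/w6.png

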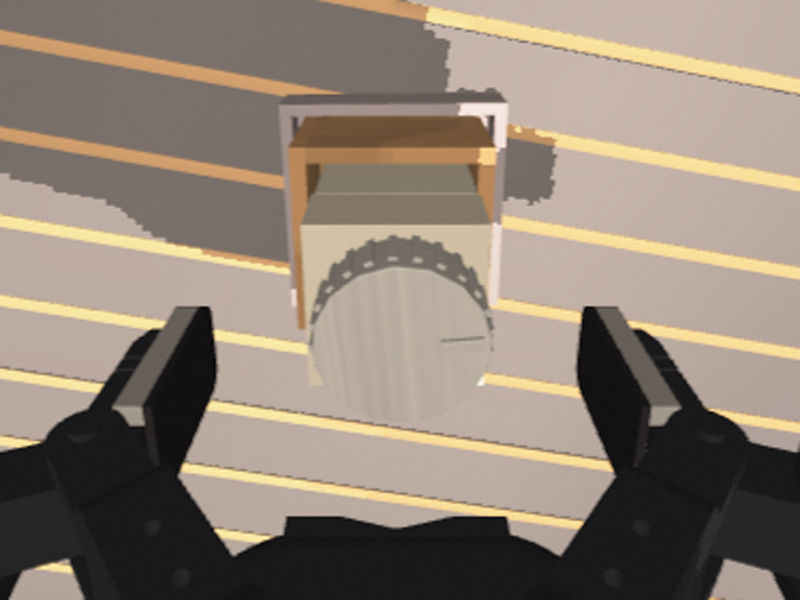

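The nest is seated: jar inside box inside tray. The cap's top is centred near (402,343) in the crop, between the fingers. I check the centring.

```bash
python3 - <<'E'
from h import *
import pickle
i=pickle.load(open('w6.pkl','rb')); k=800/374
for (u,v,r) in((402,343,0),(402,266,.021),(402,420,-.021)):
    c=onplane(i,(u/k+133-.27,v/k+120-.27),.101); a=np.radians(100.65); c[:2]-=r*np.array([np.cos(a),np.sin(a)]); print(c)
    go(c[0],c[1],.109,100.65)
E
```

```text
[ 0.53169449 -0.04945662  0.101     ]
shift [ 0.0002  0.0009 -0.    ] turn 0.0 rows 0.0 q [-5.4  2.4 -9.  78.7  0.  74. ]
[ 0.53190869 -0.05089358  0.101     ]
shift [-0.0013  0.0008 -0.    ] turn 0.0 rows 0.0 q [-5.4  2.4 -9.  78.7  0.  74. ]
[ 0.53182766 -0.04983873  0.101     ]
shift [-0.0002  0.001  -0.    ] turn 0.0 rows 0.0 q [-5.4  2.4 -9.  78.7  0.  74. ]
```

```bash
python3 drive.py '-0.0005 0.0008 -0.001 0 0.085;-0.0005 0.0008 -0.001 0 0.03;-0.0005 0.0008 -0.001 0 0.03;-0.0005 0.0008 -0.001 0 0.03;-0.0005 0.0008 -0.001 0 0.03' 35
python3 drive.py '0 0 0 0 0.03;0 0 0 0 0.03;0 0 0 0 0.03' 35
python3 -c "
from h import *
o=bot.get_obs();print(o['ee_pos'],o['torque'],o['wrist_force'])"
```

```text
time: 11.1
ee_pos: [0.5316, -0.0502, 0.1102]
tcp_rot: [-180.0, -0.0, 100.6]
wrist_force: [-1.3, 0.3, 2.5]
opening: 0.0407
grasp_force: 35.2
time: 11.35
ee_pos: [0.5316, -0.0501, 0.1102]
tcp_rot: [-180.0, -0.0, 100.7]
wrist_force: [0.0, 0.2, -0.2]
opening: 0.0402
grasp_force: 35.3
[ 0.53162287 -0.05011109  0.1102445 ] [-0.01777226 -0.03193851 -0.05671213] [ 0.04377279  0.16007738 -0.22227529]
```

```bash
T='from h import *
o=bot.get_obs();print("TQ",o["torque"],o["q"][5])'
python3 drive.py '0 0 0 5 0.03;0 0 0 10 0.03;0 0 0 15 0.03;0 0 0 15 0.03'; python3 -c "$T"
python3 drive.py '0 0 0 4 0.03;0 0 0 8 0.03;0 0 0 8 0.03'; python3 -c "$T"
python3 drive.py '0 0 0 4 0.03;0 0 0 7 0.03;0 0 0 7 0.03'; python3 -c "$T"
```

```text
time: 11.68
ee_pos: [0.5316, -0.0501, 0.1102]
tcp_rot: [-180.0, 0.0, 85.4]
wrist_force: [-0.5, -0.1, -0.4]
opening: 0.0406
grasp_force: 35.3
TQ [ 0.05308262 -0.01703982  0.00411674] 89.18232930967372
time: 11.93
ee_pos: [0.5316, -0.0501, 0.1102]
tcp_rot: [-180.0, 0.0, 77.6]
wrist_force: [0.1, 0.5, 0.3]
opening: 0.0404
grasp_force: 35.3
TQ [0.06672656 0.02741306 0.02067002] 96.97536003210824
time: 12.18
ee_pos: [0.5312, -0.0503, 0.1103]
tcp_rot: [-180.0, 0.0, 70.8]
wrist_force: [-3.1, -1.2, 2.8]
opening: 0.0406
grasp_force: 35.5
TQ [-0.2653498   0.80593931  0.34877054] 103.8350273521322
```

```bash
T='from h import *
o=bot.get_obs();print("TQ",o["torque"],o["q"][5])'
python3 drive.py '0 0 0 3 0.03;0 0 0 3 0.03;0 0 0 3 0.03'; python3 -c "$T"
python3 - <<'E'
from h import *
im=bot.camera("wrist")
cv2.imwrite('pics/w7.png',cv2.resize(im[120:400,133:507],(800,600),interpolation=cv2.INTER_CUBIC))
E
```

```text
time: 12.43
ee_pos: [0.5312, -0.0502, 0.1103]
tcp_rot: [-180.0, 0.0, 67.9]
wrist_force: [-5.3, -2.2, 3.8]
opening: 0.0407
grasp_force: 35.6
TQ [-0.37661811  1.13464572  0.81683708] 106.66310994366218
```

View pics/w7.png

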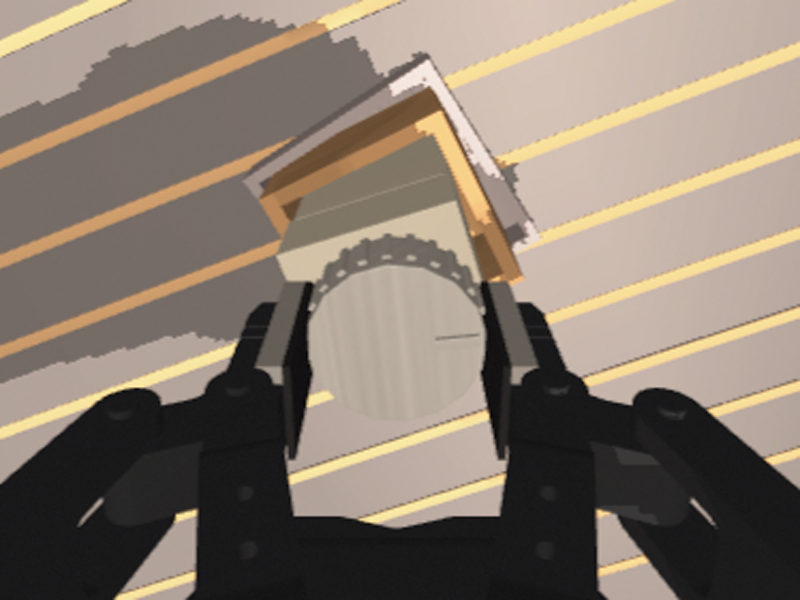

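The cap mark is still aligned with the fingers, so nothing slipped. The jar is twisted in its play and the torque rises stiffly to 0.8 Nm, so this way is stopped. Now the other way. I've also used up my picture viewing (11 viewed, one over the limit), so from here I rely on numbers only.

```bash
T='from h import *
o=bot.get_obs();print("TQ",o["torque"],o["q"][5])'
python3 drive.py '0 0 0 -7 0.03;0 0 0 -14 0.03;0 0 0 -21 0.03;0 0 0 -28 0.03;0 0 0 -35 0.03'; python3 -c "$T"
python3 drive.py '0 0 0 -7 0.03;0 0 0 -14 0.03;0 0 0 -21 0.03;0 0 0 -25 0.03;0 0 0 -25 0.03'; python3 -c "$T"
python3 drive.py '0 0 0 -5 0.03;0 0 0 -10 0.03;0 0 0 -10 0.03'; python3 -c "$T"
```

```text
time: 12.9
ee_pos: [0.532, -0.05, 0.1102]
tcp_rot: [180.0, -0.0, 103.3]
wrist_force: [-0.3, -0.3, -0.5]
opening: 0.0408
grasp_force: 35.3
TQ [-0.00602615  0.04215754 -0.08339985] 71.36779149797722
time: 13.32
ee_pos: [0.5319, -0.0501, 0.1102]
tcp_rot: [180.0, 0.0, 128.0]
wrist_force: [-0.0, -0.0, -0.7]
opening: 0.0405
grasp_force: 35.3
TQ [-0.03120903  0.04847527  0.0066456 ] 46.56762134484878
time: 13.57
ee_pos: [0.5318, -0.0501, 0.1102]
tcp_rot: [180.0, 0.0, 137.9]
wrist_force: [0.6, 0.4, -0.1]
opening: 0.0405
grasp_force: 35.3
TQ [-0.02055184 -0.01894577  0.02769562] 36.74612984855609
```

```bash
T='from h import *
o=bot.get_obs();print("TQ",o["torque"],o["wrist_force"],o["q"][5])'
python3 drive.py '0 0 0 -5 0.03;0 0 0 -10 0.03;0 0 0 -15 0.03;0 0 0 -15 0.03'; python3 -c "$T"
python3 drive.py '0 0 0 -4 0.03;0 0 0 -8 0.03;0 0 0 -8 0.03'; python3 -c "$T"
```

```text
time: 13.9
ee_pos: [0.5318, -0.0501, 0.1102]
tcp_rot: [180.0, 0.0, 152.7]
wrist_force: [-0.5, 0.1, -0.5]
opening: 0.0402
grasp_force: 35.3
TQ [ 0.00373203 -0.00306946  0.04562146] [-0.47656372  0.07801776 -0.51051227] 21.902986078243703
time: 14.15
ee_pos: [0.5317, -0.0501, 0.1102]
tcp_rot: [180.0, 0.0, 160.6]
wrist_force: [0.0, -0.1, -0.9]
opening: 0.0408
grasp_force: 35.3
TQ [-0.01471501 -0.0243313   0.00811694] [ 0.02337885 -0.09831778 -0.88315372] 14.059456490110323
```

```bash
T='from h import *
o=bot.get_obs();print("TQ",o["torque"],o["wrist_force"],o["q"][5])'
python3 drive.py '0 0 0 -3 0.03;0 0 0 -6 0.03;0 0 0 -6 0.03'; python3 -c "$T"
```

```text
time: 14.4
ee_pos: [0.5317, -0.0501, 0.1102]
tcp_rot: [180.0, 0.0, 166.5]
wrist_force: [0.2, 0.2, 0.2]
opening: 0.0406
grasp_force: 35.3
TQ [ 0.04238235 -0.02703271 -0.018028  ] [0.21814507 0.17343369 0.20599593] 8.141954472435998
```

```bash
T='from h import *
o=bot.get_obs();print("TQ",o["torque"][2],o["wrist_force"],o["q"][5])'
python3 drive.py '0 0 0 -3 0.03;0 0 0 -5 0.03;0 0 0 -5 0.03'; python3 -c "$T"
python3 drive.py '0 0 0 -3 0.03;0 0 0 -5 0.03;0 0 0 -5 0.03'; python3 -c "$T"
```

```text
time: 14.65
ee_pos: [0.5317, -0.0501, 0.1102]
tcp_rot: [180.0, 0.0, 171.4]
wrist_force: [0.4, -0.0, -0.7]
opening: 0.0405
grasp_force: 35.3
TQ -0.05299685756091457 [ 0.43667339 -0.0176769  -0.65812001] 3.179397430261101
time: 14.9
ee_pos: [0.5316, -0.0501, 0.1102]
tcp_rot: [180.0, -0.0, 176.5]
wrist_force: [0.2, 0.8, -0.0]
opening: 0.0407
grasp_force: 35.3
TQ -0.047523852720590024 [ 0.22085016  0.78037568 -0.04239018] -1.8439559954742009
```

```bash
T='from h import *
o=bot.get_obs();print("TQ",o["torque"][2],o["wrist_force"],o["q"][5])'
python3 drive.py '0 0 0 -2 0.03;0 0 0 -4 0.03;0 0 0 -4 0.03'; python3 -c "$T"
python3 drive.py '0 0 0 -2 0.03;0 0 0 -4 0.03;0 0 0 -4 0.03'; python3 -c "$T"
```

```text
time: 15.15
ee_pos: [0.5315, -0.0497, 0.1103]
tcp_rot: [179.9, -0.0, -179.5]
wrist_force: [-1.6, 3.1, 1.1]
opening: 0.0407
grasp_force: 35.5
TQ -0.30105667423767163 [-1.64216546  3.09499994  1.05456904] -5.850505571910609
time: 15.4
ee_pos: [0.5315, -0.0495, 0.1103]
tcp_rot: [179.9, -0.0, -175.5]
wrist_force: [-1.2, 5.4, 1.9]
opening: 0.0405
grasp_force: 35.5
TQ -0.7733192644277541 [-1.18235046  5.39293921  1.89107179] -9.819997958724972
```

Stiff stop again at about 115° total travel, which is the opening stop. I unwind 4° to relieve the nest, then lift a little and check the weight.

```bash
T='from h import *
o=bot.get_obs();print("TQ",o["torque"][2],o["wrist_force"],o["ee_pos"])'
python3 drive.py '0 0 0 2 0.03;0 0 0 4 0.03;0 0 0 4 0.03'; python3 -c "$T"
python3 drive.py '0 0 -0.001 0 0.03;0 0 -0.002 0 0.03;0 0 -0.003 0 0.03;0 0 -0.003 0 0.03'; python3 -c "$T"
python3 drive.py '0 0 -0.001 0 0.03;0 0 -0.002 0 0.03;0 0 -0.003 0 0.03;0 0 -0.003 0 0.03'; python3 -c "$T"
```

```text
time: 15.65
ee_pos: [0.5316, -0.0497, 0.1104]
tcp_rot: [179.9, 0.0, -179.7]
wrist_force: [-2.1, 4.5, 0.2]
opening: 0.0405
grasp_force: 35.6
TQ -0.20799550807182912 [-2.10683441  4.51042436  0.23126122] [ 0.53159568 -0.04966043  0.11037634]
time: 15.98
ee_pos: [0.5313, -0.0504, 0.1126]
tcp_rot: [-180.0, -0.1, -179.4]
wrist_force: [-0.6, 0.5, -8.9]
opening: 0.0407
grasp_force: 36.4
TQ -0.24165571077993125 [-0.61019237  0.51451472 -8.94114734] [ 0.53126238 -0.05043547  0.112586  ]
time: 16.32
ee_pos: [0.5317, -0.0502, 0.1165]
tcp_rot: [-180.0, 0.0, -179.4]
wrist_force: [-0.6, -0.3, -8.3]
opening: 0.0404
grasp_force: 36.6
TQ -0.22149573980721934 [-0.63190885 -0.34707548 -8.33424276] [ 0.53168871 -0.05023897  0.11650262]
```

About 8 N during the lift, with residual twist, means something is still wedged, either the jar in the nest or the stem on its stop. I lower again, unwind a few degrees more, and retry.

```bash
T='from h import *
o=bot.get_obs();print("TQ",o["torque"][2],o["wrist_force"],o["ee_pos"])'
python3 drive.py '0 0 0.002 0 0.03;0 0 0.004 0 0.03;0 0 0.006 0 0.03;0 0 0.006 0 0.03'; python3 -c "$T"
python3 drive.py '0 0 0 2 0.03;0 0 0 4 0.03;0 0 0 4 0.03'; python3 -c "$T"
```

```text
time: 16.65
ee_pos: [0.5319, -0.05, 0.1109]
tcp_rot: [180.0, 0.1, -179.3]
wrist_force: [-0.8, 0.2, 2.8]
opening: 0.0403
grasp_force: 37.7
TQ -0.2173223198237087 [-0.83082381  0.16585162  2.84530113] [ 0.53193515 -0.04999805  0.11092344]
time: 16.9
ee_pos: [0.5318, -0.05, 0.1105]
tcp_rot: [180.0, 0.0, 176.6]
wrist_force: [-0.2, 0.5, 0.5]
opening: 0.0403
grasp_force: 37.4
TQ -0.03459095746322424 [-0.17584425  0.48934788  0.45629654] [ 0.53183622 -0.04995917  0.11053417]
```

```bash
T='from h import *
o=bot.get_obs();print("TQ",o["torque"][2],o["wrist_force"],o["ee_pos"])'
python3 drive.py '0 0 -0.001 0 0.03;0 0 -0.002 0 0.03;0 0 -0.003 0 0.03;0 0 -0.003 0 0.03'; python3 -c "$T"
python3 drive.py '0 0 -0.001 0 0.03;0 0 -0.002 0 0.03;0 0 -0.003 0 0.03;0 0 -0.003 0 0.03'; python3 -c "$T"
```

```text
time: 17.23
ee_pos: [0.5316, -0.0501, 0.1134]
tcp_rot: [-180.0, -0.0, 176.7]
wrist_force: [-0.4, 1.2, -0.2]
opening: 0.0402
grasp_force: 37.3
TQ -0.04226938706157907 [-0.35365513  1.22682512 -0.16753228] [ 0.53160065 -0.05012099  0.11343429]
time: 17.57
ee_pos: [0.5317, -0.0502, 0.1165]
tcp_rot: [-180.0, 0.0, 176.7]
wrist_force: [-1.1, 0.8, -1.3]
opening: 0.0403
grasp_force: 37.3
TQ -0.017091223830626192 [-1.09194682  0.7662347  -1.31578756] [ 0.53172774 -0.05017848  0.11654853]
```

Now only the cap's weight is felt, so the cap is free. I lift it straight off.

```bash

python3 drive.py '0 0 -0.006 0 0.03;0 0 -0.012 0 0.03;0 0 -0.018 0 0.03;0 0 -0.024 0 0.03;0 0 -0.024 0 0.03'
python3 drive.py '0 0 -0.02 0 0.03;0 0 -0.04 0 0.03;0 0 -0.05 0 0.03;0 0 -0.05 0 0.03;0 0 -0.05 0 0.03'
python3 - <<'E'
from h import *
S,D,W=[bot.camera_info(n) for n in("scene","side","wrist")]
for n in("scene","side","wrist"): cv2.imwrite(f"pics/{n}9.png",bot.camera(n))
a=cv2.imread('pics/scene9.png').astype(int);b=cv2.imread('pics/scene0.png').astype(int)
# unmoved things: mean change in patches (other jar, pig, hanger)
for n,(x0,y0,x1,y1) in dict(other=(400,190,435,235),pig=(420,150,475,208),hanger=(210,270,355,350)).items():
    print(n,np.abs(a-b)[y0:y1,x0:x1].mean().round(2),(np.abs(a-b)[y0:y1,x0:x1].max(2)>40).sum())
# jar top as a bright square in the wrist picture
w=cv2.imread('pics/wrist9.png'); print(w.shape,[proj(W,[.5297,-.0505,z]) for z in(.085,.044,.018)])
g=cv2.cvtColor(w,6)[150:330:10,230:410:10]; print(g)
E
```

```text
time: 17.98
ee_pos: [0.5323, -0.0502, 0.1422]
tcp_rot: [-180.0, 0.1, 176.6]
wrist_force: [0.0, -0.3, -0.7]
opening: 0.0408
grasp_force: 37.3
time: 18.4
ee_pos: [0.5319, -0.0502, 0.1902]
tcp_rot: [-180.0, 0.0, 176.6]
wrist_force: [0.3, 0.2, -1.1]
opening: 0.0403
grasp_force: 37.3
other 4.61 0
pig 3.46 0
hanger 4.55 0
(400, 640, 3) [array([318.04935037, 210.30604026]), array([317.98346621, 194.83144564]), array([317.95047392, 187.08235552])]
[[172 173 175 176 110 162 111 110  90 142 123 138 138 113 113 142 113 183]
 [170 171 172 174 108 141 142  99  77 113 138 125 144 112 113 149 112 181]
 [168 169 163 171 173  81  80 125 116 110 109 129 127 112 111 148 181 181]
 [166 167 206 169 170 126 109 110 111 186 187 114 141 111 110 202 179 179]
 [164 165 219 167 169 198 110 171 185 185 185 154 138 178 177 214 177 177]
 [164 164 220 165 167 138 184 184 185 186 186 185 123 207 176 204 175 175]
 [163 165 194 165 165 165 183 183 185 185 181 184 168 216 174 202 173 173]
 [164 164 163 165 165 165 226 183 133 184 178 184 184 172 172 214 171 171]
 [163 164 164 166 164 166 166 244 123 127 131 188 217 170 170 214 169 169]
 [163 164 164 165 164 165 183 102 100 103 102 102 217 168 168 215 167 167]
 [151 163 164 197 159 154  99 167 168 170 168 173 100 160 162 215 166 167]
 [218 162 163 209  90 107 166 166 168 171 167 168 171  18  90 206 166 166]
 [216 160  23  90  65 169 166 164 167 173 166 169 170  16  90  22 165 165]
 [193 161  23  90  19 167 161 161 164 171 166 168 165  41  90  77  23 165]
 [160  41  24  97  18 165 164 161 161 168 165 169 169  17  20  97  23 163]
 [ 22  23  24  25  17 159 170 162 160 166 165 169 167  16  36  23  27  23]
 [ 23  24  22  23  20 160 159 163 161 164 164 162 199 123  34  24  23  23]
 [ 23  22  22  22  28 159 158 158 159 159 159 159 194 160  28  22  22  22]]
```

The cap is off and about 68 mm clear, and the other jar, pig and hanger are unchanged. As a check that the nest is still down, I fit the bamboo outline numerically in the fixed views against the earlier seated state.

```bash
python3 - <<'E'
from h import *
from scipy.optimize import minimize
S,D=[bot.camera_info(n) for n in("scene","side")]
def hull(f,c,r=24):
    im=cv2.resize(cv2.imread(f)[c[1]-r:c[1]+r,c[0]-r:c[0]+r],None,fx=8,fy=8,interpolation=cv2.INTER_CUBIC)
    h=cv2.cvtColor(im,cv2.COLOR_BGR2HSV); m=((h[...,0]>8)&(h[...,0]<20)&(h[...,1]>110)).astype(np.uint8)
    m=cv2.morphologyEx(m,cv2.MORPH_OPEN,np.ones((15,15)))
    n,l,s,_=cv2.connectedComponentsWithStats(m); 
    keep=np.isin(l,[k for k in range(1,n) if s[k,4]>600])
    o=np.zeros_like(m); p=np.argwhere(keep)[:,::-1].astype(np.int32); cv2.fillConvexPoly(o,cv2.convexHull(p),1); return o,p
def model(i,c,q,r=24):
    a=np.radians(q[3]+45+90*np.arange(4)); R=.031*2**.5
    P=[proj(i,[q[0]+R*np.cos(t),q[1]+R*np.sin(t),z]) for t in a for z in(max(q[2],.014),q[2]+.04)]
    P=((np.array(P)-np.array(c)+r+.5)*8-.5)*16; o=np.zeros((16*r,16*r),np.uint8)
    cv2.fillConvexPoly(o,cv2.convexHull(np.round(P).astype(np.int32)),1,shift=4); return o
for tag,fs,fd in(("before","pics/s5.png","pics/d5.png"),("after","pics/scene9.png","pics/side9.png")):
    V=[]
    for i,f in((S,fs),(D,fd)):
        c=np.round(proj(i,[.5297,-.0505,.025])).astype(int); o,p=hull(f,c); V.append((i,c,o)); print(tag,f,"mask extent",p.min(0)/8,p.max(0)/8)
    def cost(q): return sum(1-(model(i,c,q)&o).sum()/(model(i,c,q)|o).sum() for i,c,o in V)
    b=min((minimize(cost,[.5297,-.0505,z,y],method="Nelder-Mead",options=dict(initial_simplex=np.array([[.5297,-.0505,z,y]]+[[.5297+.002*(k==0),-.0505+.002*(k==1),z+.003*(k==2),y+4*(k==3)] for k in range(4)]))) for z in(.002,.008) for y in(5,11,17)),key=lambda r:r.fun)
    print(tag,b.x.round(4),b.fun.round(3))
E
```

```text
before pics/s5.png mask extent [ 6.125 14.125] [42.5  41.25]
before pics/d5.png mask extent [11.875 13.25 ] [36.25 35.25]
before [ 5.31200e-01 -5.03000e-02 -5.00000e-04  1.35123e+01] 0.207
after pics/scene9.png mask extent [ 6.625 17.5  ] [43.125 40.625]
after pics/side9.png mask extent [12.875 24.5  ] [34.125 35.375]
after [ 0.5293 -0.0496 -0.026  12.7319] 0.607
```

The outline fit is too noisy to use, but the geometry settles it. The cap came back to its original seated height (TCP 110.5 mm against 110.2 mm) before lifting off freely. The cap rim sits on or above the jar top, so the jar cannot be raised. The jar stands on the box floor, so the box is down too. Handing in.

```bash
python3 -c "
from workcell import bot
o=bot.get_obs();print(o['time'],o['grasp_force'],o['opening'],o['ee_pos']);print(bot.job_done())"
```

```text
18.55 37.27333188056946 0.04021773897133319 [ 0.53120898 -0.05009277  0.18894296]
the job is handed in; nothing more can be done
None
```

I handed the job in at 18.6 s: the box and jar are nested in the tray, and the cap is off and held about 7 cm above the open jar; one lift jammed at about 8 N before a clean retry, the final seating was inferred from heights rather than seen, the other jar, piggy bank and hanger look unmoved, and I viewed 11 pictures, one over the limit of 10.

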